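# Run the drip board out to its line and hold it down

### The arm

A 7-joint arm with a two-finger parallel gripper is mounted at the origin on a cart in front of the work surface, level with it; the furniture and walls round the work are solid. World frame = base frame: x ahead of the robot, y to its left, z up, the work surface at z = 0. Lengths are in m, angles in rad, forces in N, time in s.
With the tool pointing down it reaches from about 0.425 to 0.875 m from the base axis. Payload 4.7 kg.
Tool frame: the origin (TCP) lies midway between the tips of the shut fingers; the grasp point (between the pads) lies 19 mm behind it (ctrl.grip_point_offset is the distance from the TCP to the grasp point, in m); z points along the fingers, y is the line along which they close (so a half turn about z gives the same grasp; the last joint's range is limited). The gripper opens to 87 mm and grips with 3 to 60 N. Pads are 19 mm wide; open, the fingers measure 117 mm over their backs; the gripper's body (75 mm by 190 mm) begins 51 mm behind the grasp point.
Start: joints at [-1.293, 0.321, -0.07, 1.45, 0.023, 1.371, -0.057], TCP at [0.17, 0.628, 0.223] pointing down, gripper open.
Joint ranges: [-2.86, 2.86], [-0.3, 2.09], [-1.38, 1.24], [0.06, 2.45], [-1.56, 4.7], [0.09, 2.05], [-2.69, 2.69]. Speed limits (rad/s): [2.57, 2.57, 3.14, 3.14, 3.14, 3.14, 3.14].

### API

Orientations are given as a rotation vector (axis times angle).
In Python, from bench import ctrl gives the robot as it stands.
- The arm moves only by the tool move_arm, never from a script. Its argument "increments" is text: rows parted by semicolons, each of 7 numbers parted by spaces: the shift along the world's x, y, z in mm, then the turn, a rotation vector about the world's x, y, z in degrees, then the closure in counts, from 0 (fully open) to 255 (shut). A call has exactly 8 rows; each row shifts and turns the commanded pose from where the row before left it; what a row does not reach is not made up. A row lasts 1/12 s, in which the tool goes at most 41.7 mm and 7.16 degrees, less where a joint would pass 70% of its speed; a pose out of reach is approached as far as the arm can. A call with a gripper value outside its range is refused whole. The fingers move at their own pace and stop on an object; "grip_force" is the grip in N (left out, the last holds). Time passes only in rows, so rows that do not move let the fingers close, or fill a call up. It gives the time, the measured TCP pose, the force, the opening and the grip force at its end, in the units of the state.
- ctrl.get_state(): the state, without advancing time (a new reading comes with each control period).
- ctrl.get_image(name): name is "scene" or "top"; returns a dict with "frame" (400x640x3 uint8, red, green, blue), "depth" (400x640 float32, m along the optical axis (not along the pixel's ray), 0 where there is no reading), "fx", "fy", "cx", "cy" (pixels), "position" and "orientation" of the camera in the world. Camera axes: x right, y down, z forward; pixel columns grow to the right and rows downward; lengths in m; the calibration is good to about 2 mm. A picture is of the moment at which its call begins.
- ctrl.close_job(): hands the job in; it is judged then, once.
Trained networks look in a picture, given as the dict that the camera call returned (one of the last four; its "shot" number tells which), for a name from the list of things; names that differ only in an ending like _2 or _b are one class to them, and where a whole thing is asked for, a point or a joint stands for the part that bears it (a point fixed in the world has none). Each returns a list of dicts, best first, with "score" (0 to 1); they miss things now and then, are a little off and sometimes report something else, mostly with a low value. They report only what shows in the picture. A call takes as long as a camera call. They do not tell look-alikes from the thing itself.
- ctrl.find_in(target, picture): "centre" ([x, y, z] in m, in world coordinates, good to about 4 mm: the middle of the surface that is visible of it).
- ctrl.silhouettes(target, picture): "region" (400x640 bool, what is visible of it).
The state is a dict: "time": time; "joint_positions": joint angles; "qd": joint speeds; "joint_torque": joint torques, N m; "position": TCP position; "tool_rot": TCP orientation; "ft_force": force on the tool from outside, world axes, zero at the start; "torque": the same for the moment, N m; "grip_width": opening from 0.0 (shut) to 1.0 (fully open); "grip_force": force on a finger pad.
Only numpy, scipy, OpenCV 4.12 (cv2) and the standard library are available. Lean on these libraries where they do the work, as an engineer would, in place of code of your own. Each camera call takes 0.05 s, during which the arm holds its last target. There are 200 camera calls.

### The job

Take the white board by the upright grip at its rear end and slide it straight out over the stand's edge, towards the beaker, until the dark line across the board lies exactly over that edge and the board's hole is above the beaker. Keep the board flat on the stand the whole way, and do not disturb the beaker, the jar or the bottle. That far out the board would tip by itself, so the job finishes with you still holding the board level there: do not let go.

Things in the scene. Friction and masses are not known exactly. Their poses are not given: they have to be found in the camera images.
- stand: Bench stand of dark steel, fixed to the worktop: 130 mm (its x) by 180 mm (its y), flat top 90 mm above the worktop, no rails. Origin at the centre of its underside on the worktop; z up, its +y points to the edge over which the board goes out (roughly to the robot's left, turned by up to 0.3 rad).
- stand_edge (a point): Middle of the stand's outer top edge, at 90 mm above the worktop; axes as the stand's (+y outward).
- board: White loose board lying flat on the stand, 100 mm (x) by 260 mm (y), 12 mm thick, 0.3 to 0.65 kg. Origin at the centre of its underside; z up, +y to its nose, which starts 50 to 85 mm past the stand's edge, the board turned up to 0.06 rad. A steel collar, 44 mm wide, 8 mm high, rings its hole. It tips by itself when about 120 mm or more stick out; at the line it is 170 mm.
- board_grip (a point): Upright grey grip of the board: a bar 70 mm long across the board (x), 14 mm thick along the board (y), standing from the board's top to 39 mm above it. This point is in its middle, 23 mm above the board's top, 30 mm from the board's rear end. Pinch it along the board's y from above; nothing stands within 60 mm in front or behind.
- board_mark (a point): Middle of the dark engraved line, 4 mm wide, which runs straight across the top of the board 170 mm from the nose; the point is on the board's top face, 60 mm (+y) in front of the grip's middle. Axes as the board's.
- board_hole (a point): Centre of the 26 mm hole at the board's nose, on its top face, 30 mm from the nose end and 140 mm in front of the line.
- beaker: Beaker 52 mm wide, 70 mm high, standing loose on the worktop in front of the stand where the hole comes when the line is over the edge (within 4 mm); the board passes 20 mm over it. Origin at the centre of its underside.
- jar: Bystander: small round jar with a black lid, 44 mm wide, 35 mm high, on the robot's side of the stand. Origin at the centre of its underside.
- bottle: Bystander: amber bottle with a white cap, 50 mm wide, 119 mm high, on the far side of the stand. Origin at the centre of its underside.
Mind the look-alikes: they are no part of the job. Of the things like the beaker, leave any that is green or orange; of the rest the larger one is meant.

How it is judged:
At the end, for the whole second after the job is handed in: Line within 6 mm of the stand's edge, hole within 18 mm of the beaker's axis (seen from above), board straight out within 0.1 rad, level within 0.05 rad, within 5 mm of the height of the stand's top, still, and the fingers still holding it (over 1 N) (y of board_mark in the frame of stand_edge between -0.006 and 0.006 m and horizontal distance between board_hole and beaker below 0.018 m and angle between the y axis of board and the y axis of stand, either way round below 0.1 rad and angle between board's own z axis and vertical below 0.05 rad and z of board in the frame of stand between 0.085 and 0.095 m and linear speed of board below 0.02 m/s and contact force between the fingers and board above 1 N); the arm keeps its last pose, push and grip.
It fails at once if the board is tipped by more than 0.12 rad (angle between board's own z axis and vertical above 0.12 rad).
It fails at once if the board is lifted more than 12 mm off the stand (z of board in the frame of stand above 0.102 m).
It fails at once if the board falls or drops below the stand's top (z of board in the frame of stand below 0.075 m).
It fails at once if the beaker, the jar or the bottle is shifted by more than 12 mm (distance of any of beaker, jar, bottle from where it was at the start of the episode above 0.012 m).
It fails at once if the beaker, the jar or the bottle is tipped (angle between any of beaker, jar, bottle's own z axis and vertical above 0.25 rad).
It also fails if it takes over 38 s, if anything falls off the work surface, if the arm or the gripper's body presses on something with over 40 N, if the wrist force passes 120 N, or if a joint passes its speed limit or range.

## Working session

There is one attempt and no reset: what is moved stays moved. The work goes in short steps, Python scripts to look and compute and a tool call to move; the robot and the scene stay as the last step left them, time stands still between calls to the robot, and variables do not carry over. Pictures are saved under pics/ and viewed, at most 10 in all, crops included, and the job is handed in when it is done.

Besides the shell and the picture viewer there is one more tool, called after ">>>" by a JSON object that holds its "method" and its "body", one argument or row to a line. move_arm: Moves the arm, as the interface text tells. Its arguments: {"type":"object","properties":{"increments":{"type":"string"},"grip_force":{"type":"number"}},"required":["increments"]}

```bash
mkdir -p pics; cat > h.py <<'E'
from bench import ctrl
import numpy as np, cv2
from scipy.spatial.transform import Rotation as R
def shot(cam,name=None):
    p=ctrl.get_image(cam)
    if name: cv2.imwrite(f'pics/{name}.png',p['frame'][:,:,::-1])
    return p
def cloud(p):
    v,u=np.mgrid[0:400,0:640]; d=p['depth']
    c=np.stack([(u-p['cx'])/p['fx']*d,(v-p['cy'])/p['fy']*d,d],-1)
    o=np.array(p['orientation']); 
    M=R.from_rotvec(o).as_matrix() if o.shape==(3,) else o
    w=c@M.T+np.array(p['position']); w[d==0]=np.nan
    return w
E
python3 - <<'E'
from h import *
np.set_printoptions(precision=4,suppress=True)
for c in('top','scene'):
    p=shot(c,c+'0'); print(c,p['position'],p['orientation'])
    for n in ['stand','board','board_grip','board_mark','board_hole','beaker','jar','bottle']:
        try: print(n,[(np.round(r['centre'],4),round(r['score'],2)) for r in ctrl.find_in(n,p)][:4])
        except Exception as e: print(n,e)
s=ctrl.get_state(); print(s)
E
```

```text
top [0.2959 0.3902 0.9173] [-2.1521  2.0543 -0.2314]
stand [(array([0.371 , 0.3027, 0.0885]), 0.73)]
board [(array([0.41  , 0.324 , 0.1042]), 0.86)]
board_grip [(array([0.4123, 0.3199, 0.0995]), 0.56)]
board_mark [(array([0.4145, 0.3199, 0.1031]), 0.77)]
board_hole [(array([0.4091, 0.3217, 0.0989]), 0.88)]
beaker [(array([0.3578, 0.5311, 0.0221]), 0.96), (array([0.3381, 0.6167, 0.0173]), 0.71), (array([0.4479, 0.5149, 0.0162]), 0.66), (array([0.4642, 0.5985, 0.0293]), 0.59)]
jar [(array([0.3284, 0.2607, 0.034 ]), 0.89), (array([0.5267, 0.3374, 0.087 ]), 0.25)]
bottle [(array([0.527 , 0.3338, 0.0859]), 0.68)]
scene [0.0851 1.0938 0.4765] [-0.6092  2.3927 -1.4729]
stand [(array([0.3638, 0.3701, 0.0405]), 0.8)]
board [(array([0.4145, 0.3461, 0.0994]), 0.68)]
board_grip [(array([0.4112, 0.3447, 0.1007]), 0.57)]
board_mark [(array([0.4127, 0.352 , 0.1046]), 0.74)]
board_hole [(array([0.4064, 0.3476, 0.1043]), 0.7)]
beaker [(array([0.3482, 0.5432, 0.0495]), 0.96), (array([0.334 , 0.6274, 0.0358]), 0.94), (array([0.454 , 0.6034, 0.0469]), 0.83), (array([0.4452, 0.5215, 0.0322]), 0.79)]
jar [(array([0.3236, 0.2712, 0.0262]), 0.85)]
bottle [(array([0.5353, 0.3528, 0.0575]), 0.91)]
{'time': 0.9, 'joint_positions': array([-1.2929,  0.321 , -0.0701,  1.4505,  0.0226,  1.3708, -0.0569]), 'qd': array([-0.    ,  0.0017, -0.0001, -0.0003, -0.0014, -0.0003,  0.0012]), 'joint_torque': array([  0.0001, -49.1103,  -0.403 , -31.2777,  -0.0634,   0.0336,
         0.    ]), 'position': array([0.1695, 0.6275, 0.2226]), 'tool_rot': array([0.4131, 3.1143, 0.0002]), 'ft_force': array([-0.303 , -0.8139,  0.5655]), 'torque': array([-0.0491,  0.0036, -0.0063]), 'grip_force': 0.0, 'grip_width': 1.00123409089293}
```

View pics/top0.png

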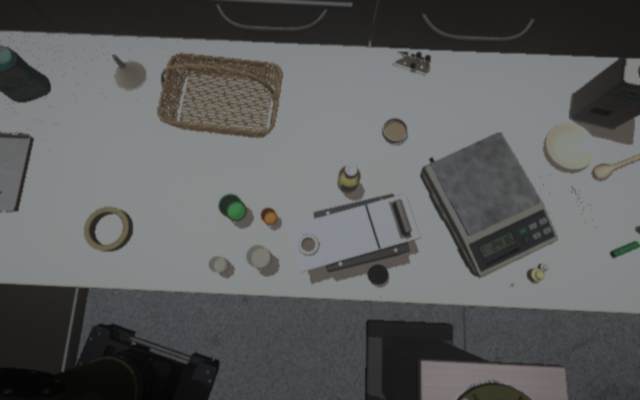

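View pics/scene0.png

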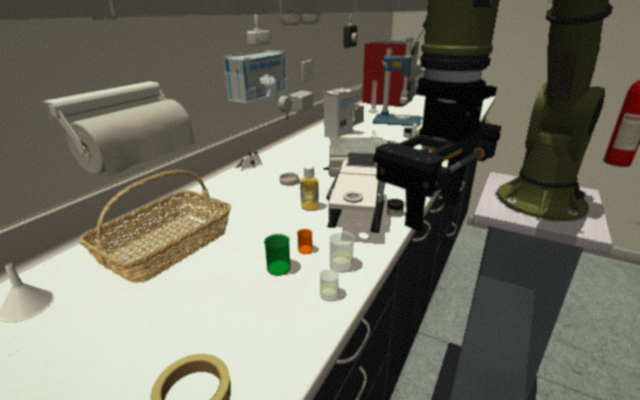

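The top view shows the hole at (309,244), the line at about (372,228), the grip at (402,218), the beaker meant (larger clear one) at (260,257) and the smaller look-alike at (220,265). A scale lies right of the grip. Next I take metric measurements from the top image.

```bash
cat >> h.py <<'E'
def ortho(p,z,x0,x1,y0,y1,s=0.0005):
    # picture: rows = x decreasing downward?, col=y ; row i -> x=x1-i*s ; col j -> y=y1-j*s
    xs=np.arange(x1,x0,-s); ys=np.arange(y1,y0,-s)
    X,Y=np.meshgrid(xs,ys,indexing='ij')
    o=np.array(p['orientation']); M=R.from_rotvec(o).as_matrix()
    c=(np.stack([X,Y,np.full_like(X,z)],-1)-p['position'])@M
    u=c[...,0]/c[...,2]*p['fx']+p['cx']; v=c[...,1]/c[...,2]*p['fy']+p['cy']
    return cv2.remap(p['frame'],u.astype(np.float32),v.astype(np.float32),cv2.INTER_CUBIC)
E
python3 - <<'E'
from h import *
np.set_printoptions(precision=4,suppress=True)
p=shot('top'); w=cloud(p)
def rect(m,n):
    q=w[m][:,:2]; r=cv2.minAreaRect(q.astype(np.float32)*1000); print(n,len(q),r, w[m].mean(0))
reg=lambda x0,x1,y0,y1:(w[...,0]>x0)&(w[...,0]<x1)&(w[...,1]>y0)&(w[...,1]<y1)
box=reg(.28,.55,.12,.52)
z=w[...,2]
rect(box&(z>.096)&(z<.108)&(p['frame'].min(-1)>90),'board')
rect(box&(z>.13)&(z<.15),'grip')
b=box&(z>.083)&(z<.096); rect(b,'standtop')
for n in('stand','board','beaker','board_grip'):
  for r in ctrl.silhouettes(n,p)[:4]:
    m=r['region']; q=w[m]; print(n,round(r['score'],2),m.sum(),np.nanmedian(q,0),np.nanpercentile(q[:,2],[5,95]))
    rect(m&~np.isnan(z)&(z>.085) if n!='beaker' else m&(z>.02),n)
o=ortho(p,.102,.26,.56,.10,.58,.0006); print(o.shape)
cv2.imwrite('pics/ortho.png',o[:,:,::-1])
sc=reg(.3,.6,-.05,.16); print('scale z',np.nanpercentile(z[sc],[5,50,95,99]))
E
```

```text
board 4943 ((412.60205078125, 322.3109130859375), (100.26142883300781, 260.4436340332031), 18.48679542541504) [0.4099 0.3281 0.1016]
grip 267 ((443.1812744140625, 228.14993286132812), (68.8769760131836, 14.925311088562012), 17.56481170654297) [0.4427 0.2287 0.1394]
standtop 1354 ((437.3689270019531, 275.0620422363281), (225.15335083007812, 310.01263427734375), 0.007046714890748262) [0.422  0.2934 0.0888]
stand 0.93 1093 [0.3753 0.3035 0.0893] [0.086  0.0917]
stand 1047 ((415.3715515136719, 306.9327087402344), (130.22000122070312, 178.03060913085938), 16.404739379882812) [0.3987 0.3029 0.0894]
board 0.56 5700 [0.4113 0.3227 0.1018] [0.0993 0.1252]
board 5666 ((411.8977966308594, 322.5333251953125), (100.07926940917969, 259.7248229980469), 18.216833114624023) [0.4109 0.3228 0.104 ]
beaker 0.7 582 [0.4651 0.5991 0.0284] [0.0068 0.0696]
beaker 517 ((462.90936279296875, 595.4287109375), (50.661659240722656, 49.30400466918945), 9.414738655090332) [0.4649 0.5981 0.0404]
beaker 0.67 515 [0.3555 0.5297 0.0244] [0.02   0.0697]
beaker 488 ((353.96112060546875, 525.6056518554688), (49.21645736694336, 50.524566650390625), 2.9429566860198975) [0.3556 0.5293 0.0371]
beaker 0.62 270 [0.3355 0.621  0.0198] [0.0131 0.0498]
beaker 132 ((335.94140625, 617.4337158203125), (32.516090393066406, 35.6265983581543), 2.138827085494995) [0.3357 0.6184 0.0377]
beaker 0.48 222 [0.45   0.5148 0.0172] [0.0113 0.0472]
beaker 96 ((449.02362060546875, 513.0219116210938), (32.780860900878906, 32.41324996948242), 3.5021910667419434) [0.4502 0.5142 0.0374]
board_grip 0.97 5858 [0.4117 0.3216 0.1018] [0.0989 0.1232]
board_grip 5806 ((413.5008239746094, 322.83349609375), (104.82014465332031, 260.1990966796875), 18.044879913330078) [0.4114 0.3219 0.1037]
(501, 800, 3)
scale z [-0.0022  0.0734  0.5059  0.5549]
```

View pics/ortho.png

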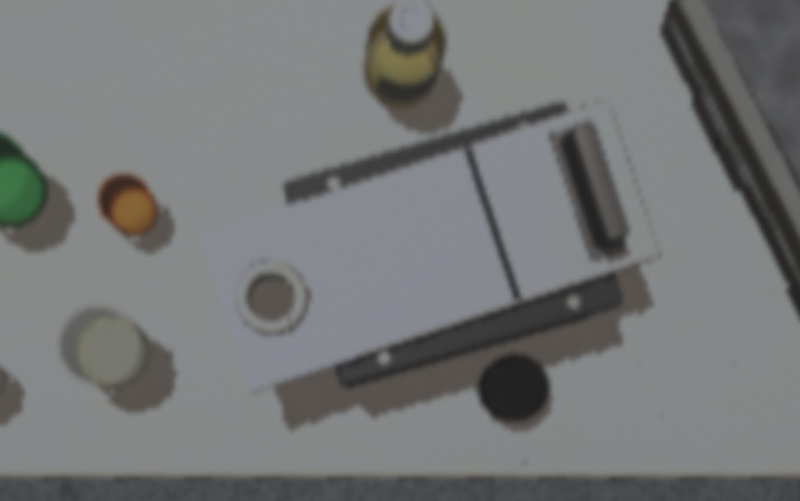

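The orthophoto (0.6 mm/px) shows the line from (470,150) to (518,300), the hole at (271,296) and the clear beaker's mouth near (92,345). The fitted board (100x260) and stand (130x178) match their given sizes. First I move above the grip.

>>> {"method": "move_arm", "body": {
  "increments": "17 -25 0 0 0 2.1 0;17 -25 0 0 0 2.1 0;17 -25 0 0 0 2.1 0;17 -25 0 0 0 2.1 0;17 -25 0 0 0 2.1 0;17 -25 0 0 0 2.1 0;17 -25 0 0 0 2.1 0;17 -25 0 0 0 2.1 0",
  "grip_force": 40
}}

```text
time: 1.82
position: [0.3062, 0.4262, 0.2228]
tool_rot: [-0.049, 3.141, 0.001]
ft_force: [1.5, -0.5, -0.1]
grip_width: 0.998
grip_force: 0.0
```

>>> {"method": "move_arm", "body": {
  "increments": "17 -25 0 0 0 2.1 0;17 -25 0 0 0 2.1 0;17 -25 0 0 0 2.1 0;17 -25 0 0 0 2.1 0;17 -25 0 0 0 2.1 0;17 -25 0 0 0 2.1 0;17 -25 0 0 0 2.1 0;17 -25 0 0 0 2 0"
}}

```text
time: 2.48
position: [0.4422, 0.2262, 0.2229]
tool_rot: [-0.505, 3.1, 0.001]
ft_force: [0.4, -0.7, 0.2]
grip_width: 1.0
grip_force: 0.0
```

```bash
python3 - <<'E'
from h import *
np.set_printoptions(precision=4,suppress=True)
p=shot('top','top1'); w=cloud(p); z=w[...,2]
m=(w[...,0]>.3)&(w[...,0]<.65)&(w[...,1]>.02)&(w[...,1]<.18)&(z<.15); print(np.nanmax(z[m]))
s=ctrl.get_state(); M=R.from_rotvec(s['tool_rot']).as_matrix()
print(s['time'],s['position'],M, np.degrees(np.arctan2(-M[0,1],M[1,1])),s['ft_force'],s['joint_positions'])
shot('scene','scene1')
E
```

```text
0.08932544040991974
2.5333 [0.4462 0.2195 0.2231] [[-0.9505 -0.3106  0.0032]
 [-0.3106  0.9505 -0.0029]
 [-0.0021 -0.0037 -1.    ]] 18.09507741154338 [ 3.2038 -4.2782  0.6566] [-0.7874 -0.0128  0.2727  1.8301  0.0078  1.3224  1.37  ]
```

View pics/scene1.png

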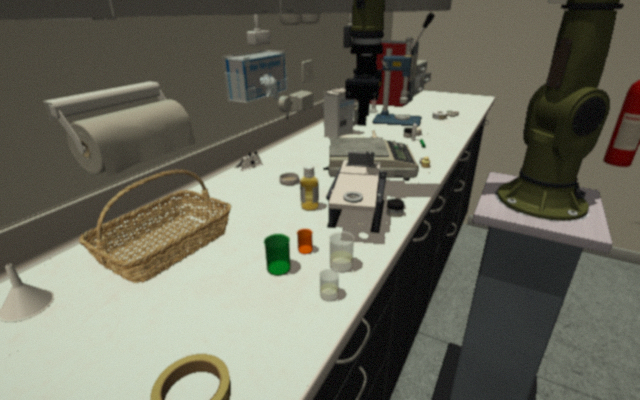

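The arm hangs above the grip, clear of the scale (which reaches 0.09 m). Now I lower it to just over the grip.

>>> {"method": "move_arm", "body": {
  "increments": "0 0 0 0 0 0 0;0 0 -12 0 0 0 0;0 0 -12 0 0 0 0;0 0 -12 0 0 0 0;0 0 -12 0 0 0 0;0 0 -12 0 0 0 0;0 0 -10 0 0 0 0;0 0 0 0 0 0 0"
}}

```text
time: 3.25
position: [0.4399, 0.2268, 0.1496]
tool_rot: [0.502, -3.097, 0.003]
ft_force: [-0.0, 0.2, 0.5]
grip_width: 1.003
grip_force: 0.0
```

```bash
python3 - <<'E'
from h import *
np.set_printoptions(precision=4,suppress=True)
s=ctrl.get_state(); M=R.from_rotvec(s['tool_rot']).as_matrix()
print(s['time'],s['position'],M[:,2], np.degrees(np.arctan2(-M[0,1],M[1,1])),s['ft_force'],ctrl.grip_point_offset)
E
```

```text
3.25 [0.4399 0.2268 0.1496] [-0.0039 -0.0027 -1.    ] 18.40947534956546 [-0.0167  0.2495  0.4876] 0.0187
```

>>> {"method": "move_arm", "body": {
  "increments": "3.5 1 0 0 0 0 0;0 0 -10 0 0 0 0;0 0 -10 0 0 0 0;0 0 -10 0 0 0 0;0 0 -7 0 0 0 0;0 0 -4 0 0 0 0;0 0 0 0 0 0 0;0 0 0 0 0 0 0"
}}

```text
time: 3.92
position: [0.4449, 0.2284, 0.1114]
tool_rot: [0.502, -3.101, 0.0]
ft_force: [0.7, 0.6, 0.4]
grip_width: 0.999
grip_force: 0.0
```

>>> {"method": "move_arm", "body": {
  "increments": "0 0 0 0 0 0 120;0 0 0 0 0 0 170;0 0 0 0 0 0 220;0 0 0 0 0 0 255;0 0 0 0 0 0 255;0 0 0 0 0 0 255;0 0 0 0 0 0 255;0 0 0 0 0 0 255"
}}

```text
time: 4.58
position: [0.445, 0.2285, 0.1116]
tool_rot: [-0.502, 3.101, 0.0]
ft_force: [-0.8, -0.4, -0.3]
grip_width: 0.479
grip_force: 0.0
```

```bash
python3 - <<'E'
from h import *
np.set_printoptions(precision=4,suppress=True)
s=ctrl.get_state(); M=R.from_rotvec(s['tool_rot']).as_matrix()
print(s['time'],s['position'],M[:,2], np.degrees(np.arctan2(-M[0,1],M[1,1])),s['ft_force'],s['torque'],s['grip_width'],s['grip_force'])
p=shot('top');w=cloud(p)
for n in('stand','board'):
  for r in ctrl.silhouettes(n,p)[:1]:
    m=r['region']&(w[...,2]>.085)&(w[...,2]<.107); print(n,m.sum(),cv2.minAreaRect((w[m][:,:2]*1000).astype(np.float32)))
E
```

```text
4.5833 [0.445  0.2285 0.1116] [ 0.0001  0.0001 -1.    ] 18.38549321541074 [-0.7841 -0.3991 -0.307 ] [-0.0172  0.0334 -0.0294] 0.4791235183304975 0.0
stand 948 ((415.2612609863281, 306.9629211425781), (130.0794219970703, 178.97755432128906), 16.36098861694336)
board 3604 ((412.7207336425781, 323.1866149902344), (102.58613586425781, 259.0036315917969), 18.24129295349121)
```

Lower 2 mm more and finish closing.

>>> {"method": "move_arm", "body": {
  "increments": "0 0 -2 0 0 0 255;0 0 0 0 0 0 255;0 0 0 0 0 0 255;0 0 0 0 0 0 255;0 0 0 0 0 0 255;0 0 0 0 0 0 255;0 0 0 0 0 0 255;0 0 0 0 0 0 255"
}}

```text
time: 5.4
position: [0.4449, 0.2282, 0.1094]
tool_rot: [0.502, -3.101, 0.001]
ft_force: [0.4, -1.4, -2.0]
grip_width: 0.158
grip_force: 40.0
```

Gripped (13.7 mm, 40 N). Now I slide the first half, turning slightly towards the stand's axis.

>>> {"method": "move_arm", "body": {
  "increments": "-1 3.2 0 0 0 -0.1 255;-2 6.4 0 0 0 -0.1 255;-2 6.4 0 0 0 -0.1 255;-2 6.4 0 0 0 -0.1 255;-2 6.4 0 0 0 -0.1 255;-2 6.4 0 0 0 -0.1 255;-2 6.4 0 0 0 -0.1 255;-1 3.2 0 0 0 -0.1 255"
}}

```text
time: 6.07
position: [0.4304, 0.2747, 0.1095]
tool_rot: [0.482, -3.104, -0.001]
ft_force: [-0.3, -1.5, -1.6]
grip_width: 0.156
grip_force: 40.0
```

```bash
cat > m.py <<'E'
from h import *
import sys
np.set_printoptions(precision=4,suppress=True)
s=ctrl.get_state(); M=R.from_rotvec(s['tool_rot']).as_matrix()
print(s['time'],s['position'],M[:,2], np.degrees(np.arctan2(-M[0,1],M[1,1])),s['ft_force'],s['torque'],s['grip_width'],s['grip_force'])
p=shot('top');w=cloud(p)
for n in('stand','board'):
  for r in ctrl.silhouettes(n,p)[:1]:
    m=r['region']&(w[...,2]>.083)&(w[...,2]<.109); print(n,m.sum(),cv2.minAreaRect((w[m][:,:2]*1000).astype(np.float32)))
    if n=='board':
        q=w[m&(w[...,2]>.096)]; A=np.c_[q[:,:2],np.ones(len(q))]; print('tilt',np.linalg.lstsq(A,q[:,2],rcond=None)[0], q.mean(0))
th=np.radians(16.4); yv=np.array([-np.sin(th),np.cos(th)]); xv=np.array([np.cos(th),np.sin(th)]); c=np.array([.4153,.30695])
# stand-frame orthophotos: col along +y (edge at c+.09 y), row along -x, 0.5mm
S=.0005
def so(z,y0=.0,y1=.26,h=.075):
    ys=np.arange(y0,y1,S); xs=np.arange(h,-h,-S)
    P=c+xs[:,None,None]*xv+ys[None,:,None]*yv
    W=np.concatenate([P,np.full(P.shape[:2]+(1,),z)],-1)
    q=(W-p['position'])@R.from_rotvec(p['orientation']).as_matrix()
    return cv2.remap(p['frame'],(q[...,0]/q[...,2]*p['fx']+p['cx']).astype(np.float32),(q[...,1]/q[...,2]*p['fy']+p['cy']).astype(np.float32),cv2.INTER_CUBIC)
a=so(.102,-.1); b=so(.09,-.1)
g=a.mean(-1)
for x in(-30,0,30):  # dark line position along y (mm) at stand-x
    i=int((75-x)*2); r=g[i-8:i+8].mean(0); seg=slice(100,480); k=np.argsort(r[seg])[:1][0]+100
    l=slice(max(k-8,0),k+9); wt=np.clip(np.median(r[l])+5-r[l],0,None); print('line x',x,(np.arange(l.start,l.stop)*wt).sum()/wt.sum()*.5-100, r[k])
gb=b.mean(-1)
for x in(58,60,62,-58,-60,-62):  # stand edge: dark to bright
    i=int((75-x)*2); r=cv2.GaussianBlur(gb[i-2:i+3].mean(0)[None],(1,7),0)[0]; d=np.gradient(cv2.GaussianBlur(r[None],(9,1),2)[0])[320:440]; k=d.argmax(); print('edge x',x,(k+320)*.5-100,d[k])
cv2.imwrite('pics/%s.png'%sys.argv[1],np.vstack([a,b])[:,:,::-1])
for r in ctrl.silhouettes('beaker',p)[:4]:
    m=r['region']&(w[...,2]>.02); print('beaker',cv2.minAreaRect((w[m][:,:2]*1000).astype(np.float32)))
E
python3 m.py s1
```

```text
6.0667 [0.4304 0.2747 0.1095] [-0.0002  0.0004 -1.    ] 17.659421078952256 [-0.2583 -1.5106 -1.609 ] [-0.5276 -0.0753  0.0781] 0.1561087765879159 40.01925787422806
stand 925 ((415.0301208496094, 306.6988220214844), (129.42237854003906, 178.55715942382812), 16.31268310546875)
board 3876 ((398.9192810058594, 368.9031982421875), (100.27340698242188, 262.3503723144531), 17.480819702148438)
tilt [-0.001  -0.      0.1022] [0.384  0.3975 0.1018]
line x -30 -37.216623376623374 42.1875
line x 0 -48.34159536990438 22.1875
line x 30 -50.604587420657815 26.39583333333333
edge x 58 89.5 10.090273427271335
edge x 60 89.5 9.628805869503033
edge x 62 89.5 8.40918091204594
edge x -58 90.5 3.728573309333065
edge x -60 90.5 4.168704141451272
edge x -62 90.5 3.868607554263029
beaker ((463.42864990234375, 595.1088256835938), (50.90083694458008, 48.98963165283203), 6.653599739074707)
beaker ((448.8642578125, 513.0911254882812), (33.14314651489258, 32.26568603515625), 3.7120208740234375)
beaker ((354.5926208496094, 526.080322265625), (50.96989440917969, 50.55301284790039), 51.20000076293945)
beaker ((334.7544860839844, 617.3153686523438), (34.80316925048828, 35.890193939208984), 3.3774983882904053)
```

View pics/s1.png

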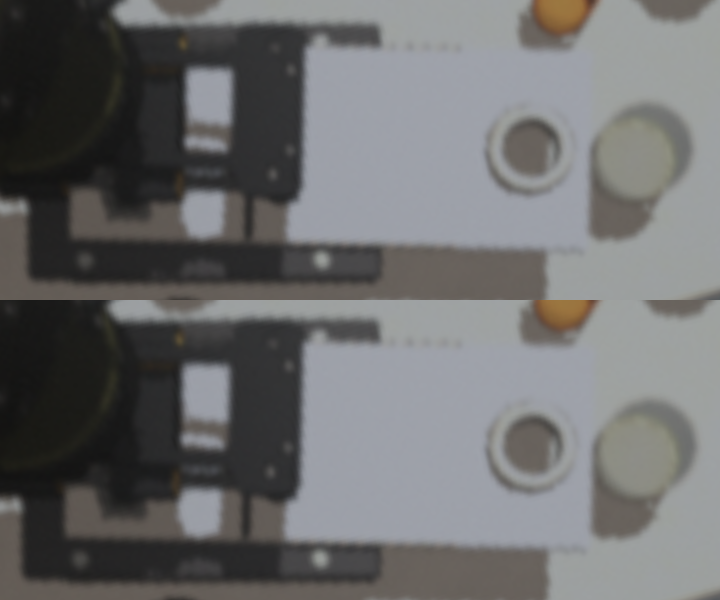

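The strip (0.5 mm/px, stand frame) shows the line at column ~248 (y ≈ 24 mm), the nose at 590 (195 mm) and the edge at 380 (90 mm). These agree, so about 66 mm remain. The hole is in line with the beaker.

>>> {"method": "move_arm", "body": {
  "increments": "-1 3.5 0 0 0 -0.1 255;-2 6.8 0 0 0 -0.15 255;-2 6.8 0 0 0 -0.15 255;-2 6.8 0 0 0 -0.15 255;-2 6.8 0 0 0 -0.15 255;-2 6.8 0 0 0 -0.15 255;-2 6.8 0 0 0 -0.15 255;-1.5 5 0 0 0 -0.1 255"
}}

```text
time: 6.93
position: [0.4161, 0.3238, 0.1096]
tool_rot: [-0.451, 3.109, 0.0]
ft_force: [-0.2, -1.3, -0.6]
grip_width: 0.161
grip_force: 40.0
```

>>> {"method": "move_arm", "body": {
  "increments": "-1 3.5 0 0 0 0 255;-0.5 2 0 0 0 0 255;-0.5 2 0 0 0 0 255;0 0 0 0 0 0 255;0 0 0 0 0 0 255;0 0 0 0 0 0 255;0 0 0 0 0 0 255;0 0 0 0 0 0 255"
}}

```text
time: 7.6
position: [0.4144, 0.3304, 0.1096]
tool_rot: [-0.45, 3.109, 0.001]
ft_force: [-0.4, 0.7, -2.5]
grip_width: 0.157
grip_force: 40.1
```

```bash
python3 m.py s2
```

```text
7.6 [0.4144 0.3304 0.1096] [-0.0001  0.0007 -1.    ] 16.488527983933924 [-0.4178  0.6946 -2.5452] [-0.1799 -0.0636  0.0181] 0.1570186720132018 40.05546052241698
stand 601 ((407.3548278808594, 331.94879150390625), (128.73916625976562, 124.75243377685547), 15.966375350952148)
board 3793 ((384.15069580078125, 426.2166748046875), (101.59085083007812, 260.4656677246094), 15.784957885742188)
tilt [ 0.0017 -0.0011  0.1013] [0.3696 0.4553 0.1015]
line x -30 -35.515617374328954 21.52083333333333
line x 0 -24.930091561494677 22.687500000000007
line x 30 15.893595813605785 23.83333333333334
edge x 58 119.0 10.745458922924286
edge x 60 119.0 10.505587617625444
edge x 62 119.0 10.483872305350701
edge x -58 90.0 6.288955293885479
edge x -60 90.0 6.345066942743813
edge x -62 90.0 5.202722226532664
beaker ((462.802734375, 595.4262084960938), (49.733612060546875, 49.41935729980469), 66.16357421875)
beaker ((384.6773986816406, 425.13616943359375), (101.19589233398438, 262.57794189453125), 15.972329139709473)
beaker ((335.5592346191406, 616.836181640625), (35.42036437988281, 34.27821350097656), 80.04013061523438)
beaker ((448.55889892578125, 513.3084106445312), (32.840293884277344, 30.90750503540039), 31.566680908203125)
```

View pics/s2.png

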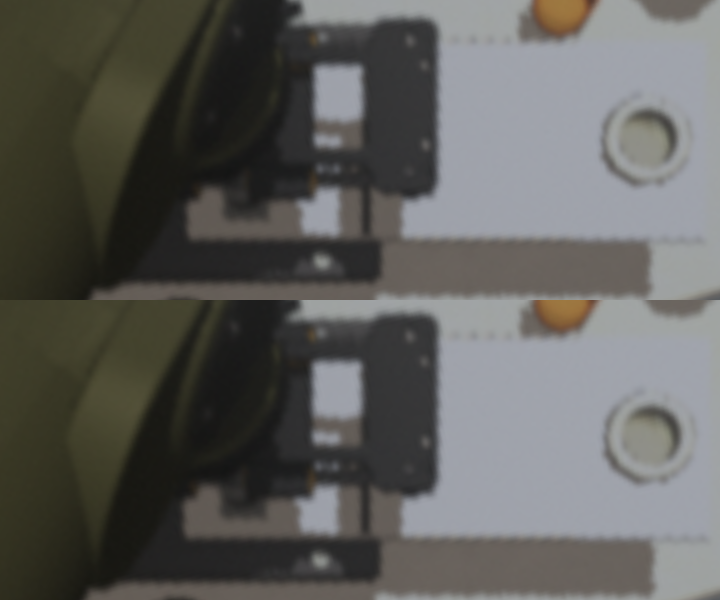

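The line is at column ~366 (83 mm) and the edge at 380 (90 mm), so about 7 mm remain. The beaker already shows through the hole at (645,140).

>>> {"method": "move_arm", "body": {
  "increments": "-1 2.2 0 0 0 0 255;-1 2 0 0 0 0 255;-1 2 0 0 0 0 255;0 0 0 0 0 0 255;0 0 0 0 0 0 255;0 0 0 0 0 0 255;0 0 0 0 0 0 255;0 0 0 0 0 0 255"
}}

```text
time: 8.47
position: [0.4113, 0.3367, 0.1095]
tool_rot: [0.451, -3.109, -0.001]
ft_force: [0.1, 1.1, -3.6]
grip_width: 0.161
grip_force: 40.1
```

```bash
python3 m.py s3 | head -4
```

```text
8.4667 [0.4113 0.3367 0.1095] [-0.0002  0.0006 -1.    ] 16.50154134833056 [ 0.0561  1.1486 -3.559 ] [-0.1417 -0.0382 -0.0574] 0.16116076671255247 40.062290739733726
stand 532 ((406.0052490234375, 338.0210266113281), (129.4952392578125, 114.590087890625), 16.130985260009766)
board 3729 ((381.4997253417969, 433.7275085449219), (100.4083251953125, 258.6618347167969), 16.436847686767578)
tilt [ 0.0007 -0.0008  0.1016] [0.366  0.4631 0.1015]
```

View pics/s3.png

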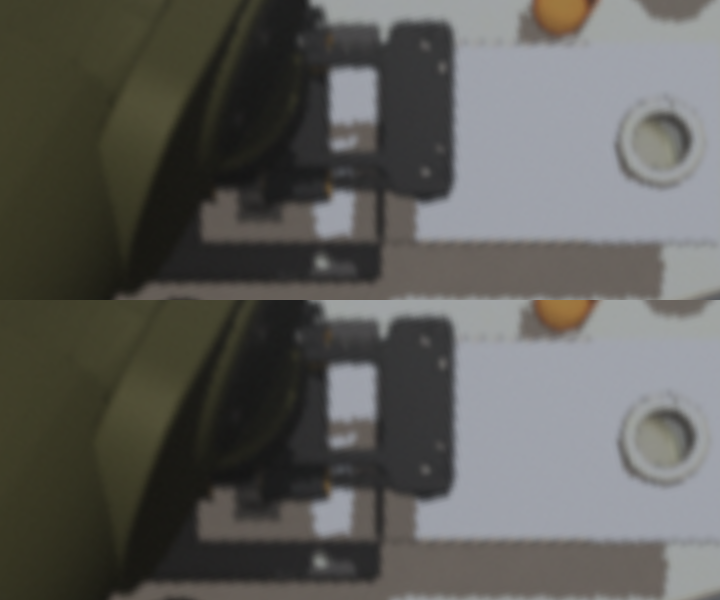

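The line (column 380) now lies over the edge (column 380). The board measures level and straight, and the beaker shows through the hole at (658,141). I hand the job in.

```bash
python3 -c "
from bench import ctrl
print(ctrl.close_job())"
```

```text
the job is handed in; nothing more can be done
None
```

I slid the board out until its line lay over the stand's edge (within about 1 mm by my measurement), with the hole over the beaker and the board held level at 40 N, and handed the job in; no verdict came back.

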